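# Nest the sample tubs and shut the turnbutton

### The arm

A 6-joint arm with a two-finger parallel gripper is mounted at the origin on the work surface. World frame = base frame: x ahead of the robot, y to its left, z up, the work surface at z = 0. Lengths are in m, angles in rad, forces in N, time in s.
With the tool pointing down it reaches from about 0.3 to 0.775 m from the base axis. Payload 14.6 kg.
Tool frame: the origin (TCP) lies on the centre line of the jaws, within the pads' length; the fingertips stand 19 mm ahead of it and the grasp point (between the pads) is the TCP; z points along the fingers, y is the direction in which the jaws open and shut (so a half turn about z gives the same grasp; the last joint's range is limited). The gripper opens to 94 mm and grips with 3 to 60 N. Pads are 16 mm wide; open, the fingers measure 119 mm over their backs; the gripper's body (75 mm by 177 mm) begins 78 mm behind the grasp point.
Start: joints at [1.248, 0.3, 1.521, -0, 1.321, -0.067], TCP at [0.139, 0.532, 0.189] pointing down, gripper open.
Joint ranges: [-3.03, 3.03], [-0.79, 2.21], [0.23, 2.52], [-1.04, 4.18], [0, 3.07], [-2.55, 2.55]. Speed limits (rad/s): [2.22, 2.22, 2.57, 3.14, 3.14, 3.14].

### API

Orientations are given as [roll, pitch, yaw] about the fixed x, y, z axes, in that order (R = Rz(yaw) Ry(pitch) Rx(roll)).
In Python, from station import ctrl gives the robot as it stands. The module is installed in compiled form; this text tells all that it offers.
- The arm moves only by the shell command python3 -m creep 'ROWS' [FORCE]. ROWS is a JSON object of lists of equal length, an entry for each row: "translation": the shift along the world's x, y, z in mm, a list of three; "yaw": the turn about the world's z in rad; "gripper": the closure in counts, from 0 (fully open) to 255 (shut). A call has 1 to 5 rows; each row is the pose to reach, as a shift and turn from the pose measured when the call began; what a row does not reach only later rows make up. A row lasts 1/12 s, in which the tool goes at most 41.7 mm and 7.16 degrees, less where a joint would pass 70% of its speed; a pose out of reach is approached as far as the arm can. A call with a gripper value outside its range is refused whole. The fingers move at their own pace and stop on an object; FORCE is the grip in N (left out, the last holds). Time passes only in rows, so rows that repeat a pose let the fingers close. It gives the time, the measured TCP pose, the force and the opening at its end, in the units of the state.
- ctrl.get_obs(): the state, without advancing time (a new reading comes with each control period).
- ctrl.camera(name): name is "scene" or "side" or "wrist"; returns a dict with "pixels" (420x560x3 uint8, red, green, blue), "depth" (420x560 float32, m along the optical axis (not along the pixel's ray), 0 where there is no reading), "fx", "fy", "cx", "cy" (pixels), "R" (3x3) and "t" (3): a world point X has camera coordinates R X + t; the wrist camera has in their place "tool_from_camera" (4x4, takes a point from camera to tool coordinates, whose origin is the TCP and whose axes are the flange's). Camera axes: x right, y down, z forward; pixel columns grow to the right and rows downward; lengths in m; the calibration is good to about 2 mm. The wrist camera is an equidistant fisheye: a pixel r from the principal point sees the ray r / f radians off the axis. A picture is of the moment at which its call begins: read the wrist's pose just before it.
- ctrl.hand_in(): hands the job in, once; it reports no verdict.
The state is a dict: "time_s": time; "qpos": joint angles; "joint_vel": joint speeds; "tau": joint torques, N m; "ee_pos": TCP position; "eef_rot": TCP orientation; "force": force on the tool from outside, world axes, zero at the start; "moment": the same for the moment, N m; "grip_width": finger opening in m.
Only numpy, scipy, OpenCV 4.12 (cv2) and the standard library are available. Lean on these libraries where they do the work, as an engineer would, in place of code of your own. Each camera call takes 0.05 s, during which the arm holds its last target. There are 200 camera calls.

### The job

Put the washed sample tubs away beside the spectrometer: they lie on their sides so that no dust settles in them. Slide the blue medium tub base-first into the large, nearly clear grey tub lying in the dock and the yellow small tub base-first into the blue one, each fully home, and swing the red turnbutton fully shut across the mouths so that the nest cannot slide out. Leave the beaker, the tip box and the amber jar standing where they are.

Things in the scene. Friction and masses are not known exactly. Their poses are not given: they have to be found in the camera images.
- dock: Fixed aluminium dock. Origin: at bench height, in the middle of the large tub's mouth plane. x: the way in (horizontal, roughly world -y); y: to the side of the turnbutton's post (r 9 mm at x -0.03, y 0.085); z up. Side fences (40 mm high) and a backstop hold the large tub.
- tub_large: Nearly clear grey open rectangular tub with a white rim, lying loose in the dock on its side, 110 long (x, mouth to base), 128 wide (y), 86 high (z) mm; walls 4 mm, base 8 mm thick. Origin: centre of its underside as it lies. Its mouth faces its -x, its base is at +x; its x axis is the dock's x axis.
- tub_medium: Translucent blue tub of the same kind, lying loose on the bench on its side, 110 long, 105 wide, 70 high mm; walls 4 mm, base 8 mm with edges bevelled 6 mm. Origin: centre of its underside as it lies; mouth to its -x, base at +x. Home in the large tub it stands 8 mm out of it (and lies 4 mm above the bench).
- tub_small: Translucent yellow tub of the same kind, lying loose on the bench on its side, 110 long, 82 wide, 56 high mm; walls 4 mm, base 8 mm with edges bevelled 6 mm. Origin: centre of its underside as it lies; mouth to its -x, base at +x. Home in the medium tub it stands 8 mm out of it. The blue and the yellow tub may start in either of two places.
- turnbutton (a joint): Angle of the red turnbutton: bar 14 x 14 mm, 100 mm from upright pivot to tip, 37 to 51 mm above the bench. 0: fully shut, straight across the mouths (along the dock's -y), 7 mm before the small tub's rim when all are home. Grows as it opens, swinging level away from the mouths: 1.57 along the dock's -x, 2.8 (stop) nearly along +y. Stays where left.
- turnbutton_tip (a point): Centre of the red bar near its free end, 100 mm from the pivot axis, 44 mm above the bench.
- turnbutton_pivot (a point): Centre of the turnbutton on its upright pivot axis, 44 mm above the bench.
- beaker: Clear beaker, 70 mm across, 70 mm high, standing beyond the dock; origin under its centre. To be left alone.
- tipbox: Green box with a white lid, 80 x 120 x 64 mm; origin under its centre. To be left alone.
- flask: Amber glass jar with a blue cap, 66 mm across, 90 mm high; origin under its centre. To be left alone.
- sill (a point): Point on the dock's centre line in the middle of the grey sill before the mouth, at its top, 8 mm above the bench. Sill 108 mm wide, dock x -0.062 to -0.026, then a ramp down to the bench at x -0.107. Low guide fences (20 mm high) stand beside it, inner faces 57 mm (x -0.026) flaring to 76 mm (x -0.11) either side of the centre line.
Things that resemble listed ones, but are neither listed nor needed, are in the scene too. What is meant by the tub_small is not pink or turquoise, and is the larger of those in its own colour.

How it is judged:
At the end, for the whole second after the job is handed in: The large tub lies at the dock's backstop (within 7 mm), the blue tub in it and the yellow tub in the blue one, each base-first, within 6 mm of fully home and lying flat (within 0.12 rad), at rest; the turnbutton is shut across them (within 0.12 rad) (x of tub_large in the frame of dock above 0.048 m and x of tub_medium in the frame of tub_large above -0.014 m and distance between tub_medium and tub_large below 0.022 m and x of tub_small in the frame of tub_medium above -0.014 m and distance between tub_small and tub_medium below 0.022 m and angle between each of tub_medium, tub_small's own z axis and vertical below 0.12 rad and value of joint turnbutton below 0.12 rad and linear speed of each of tub_medium, tub_small below 0.02 m/s); the robot touches nothing.
It fails at once if the beaker, the tip box or the amber jar is moved more than 30 mm or tipped over (distance of any of beaker, tipbox, flask from where it was at the start of the episode above 0.03 m or angle between any of beaker, tipbox, flask's own z axis and vertical above 0.5 rad).
It also fails if it takes over 72 s, if anything falls off the work surface, if the arm or the gripper's body presses on something with over 40 N, if the wrist force passes 120 N, or if a joint passes its speed limit or range.

## Working session

There is one attempt and no reset: what is moved stays moved. The work goes in short steps, Python scripts to look and compute and a shell command to move; the robot and the scene stay as the last step left them, time stands still between calls to the robot, and variables do not carry over. Pictures are saved under pics/ and viewed, about 8 in all and at most 12, crops included, and the job is handed in when it is done.

```bash
mkdir -p pics; cat > h.py <<'E'
import numpy as np,cv2,pickle
from station import ctrl
def grab(n,f):
    o=ctrl.get_obs(); c=ctrl.camera(n); c['obs']=o; pickle.dump(c,open(f'pics/{f}.pkl','wb'))
    cv2.imwrite(f'pics/{f}.png',c['pixels'][:,:,::-1]); return c
def world(c):
    d=c['depth']; v,u=np.mgrid[:d.shape[0],:d.shape[1]]
    p=np.stack([(u-c['cx'])/c['fx']*d,(v-c['cy'])/c['fy']*d,d],-1)
    w=(p-c['t'])@c['R']; w[d==0]=np.nan; return w
E
python3 - <<'E'
from h import *
for n in('scene','side'):
    c=grab(n,n+'0'); print(n,c['fx'],c['R'],c['t'])
o=ctrl.get_obs();print(o)
a=cv2.imread('pics/scene0.png');cv2.imwrite('pics/scene0b.png',cv2.resize(a,(800,600)))
a=cv2.imread('pics/side0.png');cv2.imwrite('pics/side0b.png',cv2.resize(a,(800,600)))
E
```

```text
scene 484.8038152047381 [[ 0.58309535  0.81223964  0.01632726]
 [ 0.43853561 -0.29777344 -0.84794899]
 [-0.68387596  0.5015952  -0.52982632]] [-0.36083104 -0.24187457  1.54797098]
side 472.7538318281034 [[-0.88499399 -0.4653719  -0.01465048]
 [-0.33168572  0.65222195 -0.68160921]
 [ 0.32675714 -0.59836069 -0.73156972]] [0.55138523 0.27141004 1.04659472]
{'time_s': 0.1, 'qpos': array([ 1.24840588e+00,  3.00389811e-01,  1.52148423e+00, -1.78012184e-05,
        1.32067138e+00, -6.65811193e-02]), 'joint_vel': array([-0.00091684, -0.0011405 , -0.00077785, -0.00110604,  0.00134125,
        0.00122521]), 'tau': array([ 1.52247012e-03, -5.32641828e+01, -3.53287661e+01,  7.09336856e-02,
        2.34562915e-02, -4.14827230e-05]), 'ee_pos': array([0.13909036, 0.53188473, 0.18827189]), 'eef_rot': array([-3.14064085e+00, -4.61845239e-05,  2.88578772e+00]), 'force': array([-0.90368027, -0.31151583, -0.36078221]), 'moment': array([-0.00856363,  0.03260196, -0.00159798]), 'grip_width': 0.09423720100977691}
```

View pics/scene0b.png

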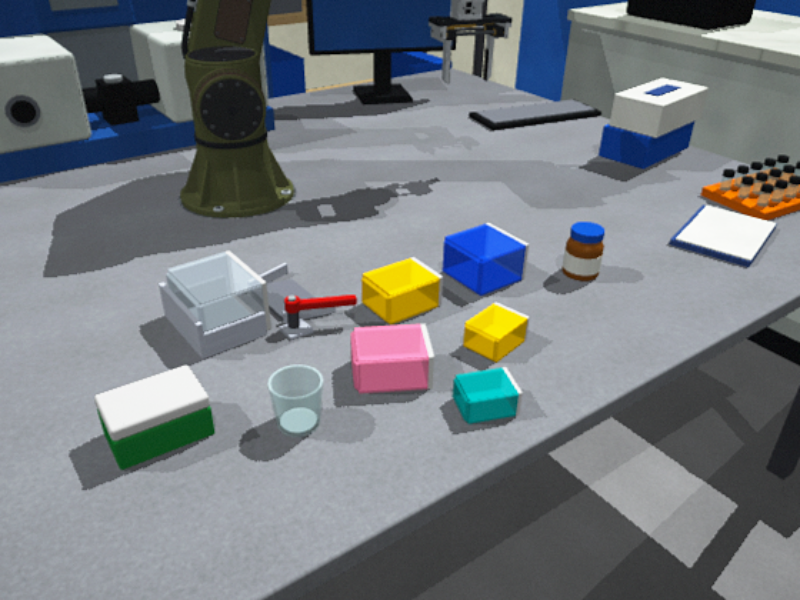

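View pics/side0b.png

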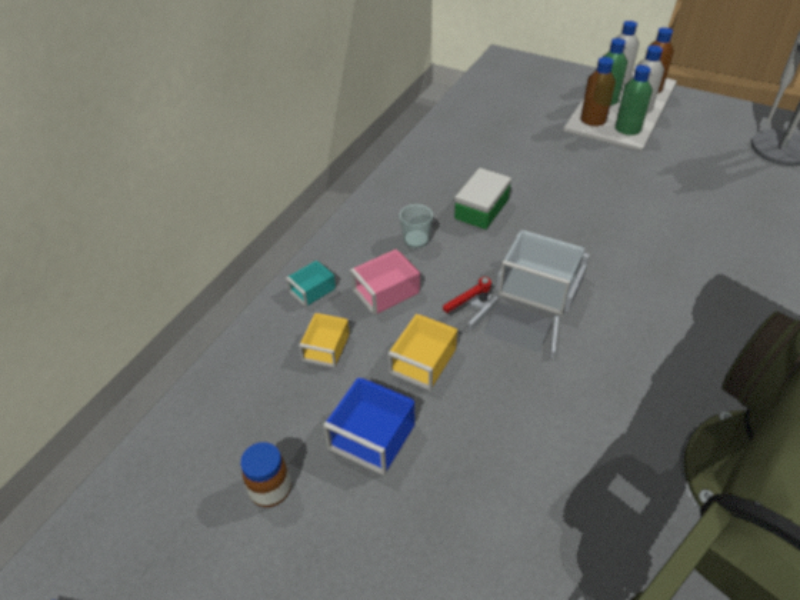

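The scene view shows, in 800x600 pixels, the dock with the clear tub at (215,300), its mouth facing right. The red button at (320,302) is open, blue is at (485,258), and the larger yellow is at (400,290). The decoys are pink, turquoise and the small yellow. Next I'll measure.

```bash
python3 - <<'E'
from h import *
for n in('scene0','side0'):
    c=pickle.load(open(f'pics/{n}.pkl','rb')); w=world(c); hsv=cv2.cvtColor(c['pixels'],cv2.COLOR_RGB2HSV)
    ok=(w[...,0]>0.0)&(w[...,0]<1)&(abs(w[...,1])<.9)&(w[...,2]>-.05)&(w[...,2]<.2)
    for nm,lo,hi in(('blue',(112,120,50),(128,255,255)),('yellow',(20,150,80),(32,255,255)),('red',(0,200,80),(4,255,255)),('red2',(174,200,80),(180,255,255)),('green',(50,150,30),(75,255,255)),('pink',(160,80,80),(175,200,255))):
        m=cv2.inRange(hsv,lo,hi)*ok.astype('u1'); k,l,s,_=cv2.connectedComponentsWithStats(m)
        for i in range(1,k):
            if s[i,4]<60: continue
            p=w[l==i]; hi_=p[p[:,2]>np.percentile(p[:,2],97)-.012]
            r=cv2.minAreaRect((hi_[:,:2]*1000).astype('f4'))
            print(n,nm,'px',s[i,:5],'zmax %.3f'%np.percentile(p[:,2],97),'n',len(hi_),'toprect mm',np.round(r[0]),np.round(r[1]),round(r[2],1))
    hs=w[ok]; print('valid frac',ok.mean(),'bench z',np.nanmedian(hs[:,2]))
E
```

```text
scene0 blue px [ 310  159   58   48 1667] zmax 0.071 n 558 toprect mm [584. 204.] [107. 111.] 89.5
scene0 yellow px [ 253  181   55   46 1793] zmax 0.057 n 947 toprect mm [583.  25.] [106.  86.] 89.7
scene0 yellow px [ 324  213   45   41 1226] zmax 0.045 n 730 toprect mm [756.  79.] [63. 83.] 12.7
scene0 red px [200 207  49  12 326] zmax 0.055 n 251 toprect mm [ 565. -115.] [108.  18.] 68.1
scene0 green px [  71  285   79   43 1411] zmax 0.043 n 467 toprect mm [ 692. -423.] [131.  52.] 63.2
scene0 pink px [ 246  227   54   48 2381] zmax 0.057 n 1415 toprect mm [723. -97.] [103.  89.] 60.0
valid frac 0.5580697278911565 bench z 0.00022546256913189542
side0 blue px [ 229  265   61   63 2026] zmax 0.073 n 1751 toprect mm [582. 206.] [107. 103.] 0.1
side0 blue px [231 302  36  25 315] zmax 0.018 n 58 toprect mm [592. 249.] [20. 81.] 88.7
side0 yellow px [212 220  32  32 600] zmax 0.047 n 523 toprect mm [752.  84.] [65. 74.] 13.2
side0 yellow px [ 274  221   46   46 1119] zmax 0.059 n 970 toprect mm [578.  29.] [99. 83.] 89.0
side0 yellow px [213 245  19   8  99] zmax 0.008 n 99 toprect mm [752. 112.] [49. 19.] 12.9
side0 yellow px [275 252  24  16 175] zmax 0.017 n 75 toprect mm [585.  69.] [19. 66.] 89.9
side0 green px [319 134  36  25 200] zmax 0.040 n 84 toprect mm [ 633. -376.] [122.  60.] 50.5
side0 pink px [ 249  175   45   43 1139] zmax 0.059 n 796 toprect mm [721. -92.] [101.  87.] 62.1
valid frac 0.5603443877551021 bench z 0.0005968238403734065
```

```bash
python3 - <<'E'
from h import *
for n in('scene0','side0'):
    c=pickle.load(open(f'pics/{n}.pkl','rb')); w=world(c); hsv=cv2.cvtColor(c['pixels'],cv2.COLOR_RGB2HSV)
    R=(w[...,0]>.3)&(w[...,0]<.62)&(w[...,1]<.05)&(w[...,1]>-.42)
    p=w[R]; 
    top=p[(p[:,2]>.079)&(p[:,2]<.095)]; r=cv2.minAreaRect((top[:,:2]*1000).astype('f4')); print(n,'top',len(top),np.median(top[:,2]),r)
    red=((hsv[...,0]<6)|(hsv[...,0]>172))&(hsv[...,1]>170)&(hsv[...,2]>60)&(w[...,2]>.02)&(w[...,2]<.07)&R
    q=w[red]; q=q[q[:,2]>.035]; m=np.median(q,0); d=np.linalg.svd((q-q.mean(0))[:,:2])[2][0]; t=(q-m)[:,:2]@d
    print('red',len(q),m,d,(m[:2]+d*np.percentile(t,1)),(m[:2]+d*np.percentile(t,99)))
    # top-view map
    I=np.zeros((600,500,3),'u1')
    a=p[p[:,2]<.12]; col=c['pixels'][R][p[:,2]<.12]
    u=((a[:,0]-.3)*1400).astype(int); v=((.05-a[:,1])*1270).astype(int)
    z=a[:,2]; hc=cv2.applyColorMap(np.clip(z*2500,0,255).astype('u1').reshape(-1,1),cv2.COLORMAP_JET)[:,0]
    for x,y,k in zip(u,v,hc): cv2.circle(I,(x,y),2,k.tolist(),-1)
    for g in range(30,63,10): cv2.putText(I,str(g),(int((g/100-.3)*1400),12),0,.4,(255,)*3)
    for g in range(-40,5,5): cv2.putText(I,str(g),(0,int((.05-g/100)*1270)),0,.4,(255,)*3)
    cv2.imwrite(f'pics/map_{n}.png',I)
a=[cv2.imread(f'pics/map_{n}.png') for n in('scene0','side0')]
cv2.imwrite('pics/map.png',cv2.resize(np.hstack(a),(800,480)))
E
```

```text
scene0 top 1634 0.08533481018565493 ((462.0627746582031, -241.4313201904297), (134.05096435546875, 111.89783477783203), 2.0577948093414307)
red 348 [ 0.5643531  -0.12080421  0.04808326] [-0.3801074  -0.92494236] [ 0.58674285 -0.06632163] [ 0.54616131 -0.16507157]
side0 top 1317 0.08582693582857481 ((460.802490234375, -235.72828674316406), (128.4898681640625, 110.832763671875), 2.1438472270965576)
red 170 [ 0.55942785 -0.10433579  0.05002199] [0.44053284 0.8977365 ] [ 0.5380128 -0.1479763] [ 0.5817093  -0.05892972]
```

View pics/map.png

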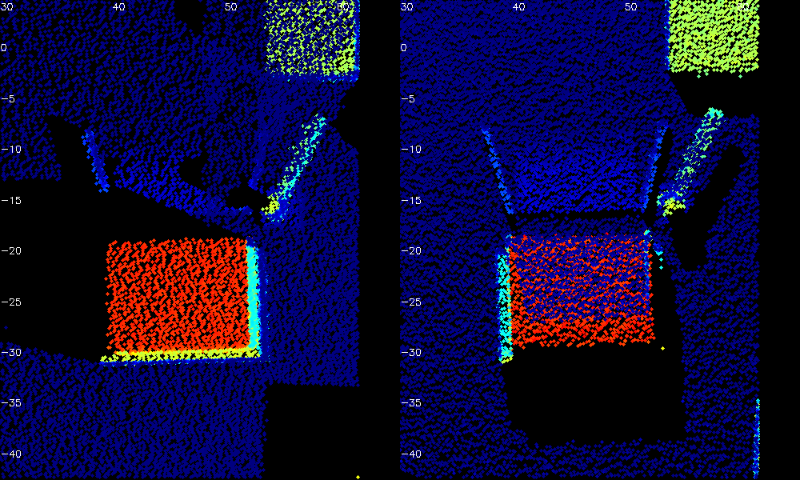

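The map puts the dock tub centre at (461.5,-240) mm with the axis 2.1° off -y, so the dock origin is about (459.5,-185). The post is predicted at (543,-152) and seen at about (541,-155), which agrees. Blue is at (583,205) and yellow at (581,26), both with their mouths facing +y.

The plan has two steps:
- **Blue:** push it sideways onto the dock line, then push it in by its rim.
- **Yellow:** grip, carry and insert it, then push it home.

```bash
python3 -m creep '{"translation":[[536,-327,0],[536,-327,0],[536,-327,0],[536,-327,0],[536,-327,0]],"yaw":[0.292,0.292,0.292,0.292,0.292],"gripper":[92,92,92,92,92]}' 20
python3 -m creep '{"translation":[[365,-223,0],[365,-223,0],[365,-223,0],[365,-223,0],[365,-223,0]],"yaw":[0,0,0,0,0],"gripper":[92,92,92,92,92]}'
python3 -c "
from h import *
c=pickle.load(open('pics/scene0.pkl','rb'));w=world(c)
h=cv2.cvtColor(c['pixels'],cv2.COLOR_RGB2HSV)
s=np.zeros(h.shape[:2],bool);s[155:200,390:425]=1
m=s&(w[...,2]>.03)&(w[...,2]<.1);print('jar',np.median(w[m],0),w[m].min(0),w[m].max(0))
print(ctrl.get_obs())"
```

```text
time_s: 0.52
ee_pos: [0.312, 0.4261, 0.1884]
eef_rot: [-3.14, -0.0, -3.104]
force: [-0.2, 1.0, 0.1]
grip_width: 0.0638
time_s: 0.93
ee_pos: [0.4899, 0.3171, 0.1883]
eef_rot: [-3.14, -0.001, -3.105]
force: [-0.1, 1.1, -0.2]
grip_width: 0.0601
jar [0.69050482 0.34375732 0.06651448] [0.6493966  0.32577435 0.03007903] [0.71151583 0.39011449 0.09262713]
{'time_s': 0.9333, 'qpos': array([ 5.12248045e-01,  3.76212574e-01,  1.42047704e+00, -1.02036233e-03,
        1.34617115e+00, -1.09534939e+00]), 'joint_vel': array([-0.76778933,  0.45905228, -0.619147  ,  0.002152  ,  0.15362308,
       -0.76413428]), 'tau': array([  4.10270378, -62.52667665, -30.91644287,  -0.09226969,
        -0.19622827,   1.5158635 ]), 'ee_pos': array([0.48989697, 0.31713752, 0.18830738]), 'eef_rot': array([-3.14012800e+00, -6.72371900e-04, -3.10456413e+00]), 'force': array([-0.05366307,  1.10287901, -0.22870419]), 'moment': array([-0.00102417,  0.0316052 , -0.00763123]), 'grip_width': 0.060084197628400796}
```

```bash
python3 -m creep '{"translation":[[185,-112,0],[185,-112,0],[185,-112,0],[185,-112,0],[185,-112,0]],"yaw":[0,0,0,0,0],"gripper":[92,92,92,92,92]}'
python3 -m creep '{"translation":[[5,0,-40],[5,0,-80],[5,0,-120],[5,0,-138],[5,0,-138]],"yaw":[0,0,0,0,0],"gripper":[92,92,92,92,92]}'
```

```text
time_s: 1.35
ee_pos: [0.6677, 0.2089, 0.1879]
eef_rot: [-3.14, -0.001, -3.105]
force: [0.4, 0.8, 0.8]
grip_width: 0.06
time_s: 1.77
ee_pos: [0.67, 0.208, 0.0437]
eef_rot: [-3.138, -0.01, -3.105]
force: [-0.5, -0.1, -0.5]
grip_width: 0.0599
```

```bash
python3 -m creep '{"translation":[[-12,0,3],[-24,0,3],[-38,-1,3],[-52,-2,3],[-66,-2,3]],"yaw":[0,0,0,0,0],"gripper":[92,92,92,92,92]}'
python3 -m creep '{"translation":[[-14,0,0],[-28,-1,0],[-42,-2,0],[-56,-2,0],[-70,-3,0]],"yaw":[0,0,0,0,0],"gripper":[92,92,92,92,92]}'
```

```text
time_s: 2.18
ee_pos: [0.6044, 0.2061, 0.0488]
eef_rot: [-3.139, -0.007, -3.105]
force: [1.0, -0.3, -0.4]
grip_width: 0.0596
time_s: 2.6
ee_pos: [0.5348, 0.2035, 0.0508]
eef_rot: [-3.139, -0.004, -3.105]
force: [1.2, -0.2, -0.2]
grip_width: 0.0602
```

```bash
python3 -m creep '{"translation":[[-10,0,0],[-19,-1,0],[-26,-1,0],[-28,-1,0],[-28,-1,0]],"yaw":[0,0,0,0,0],"gripper":[92,92,92,92,92]}'
python3 -m creep '{"translation":[[15,1,0],[30,10,30],[30,30,70],[10,60,90],[-20,100,90]],"yaw":[0,0,-0.1,-0.2,-0.3],"gripper":[92,92,92,50,16]}'
python3 -m creep '{"translation":[[-60,15,0],[-60,20,0],[-60,20,0],[-60,20,0],[-60,20,0]],"yaw":[-0.6,-0.6,-0.6,-0.6,-0.6],"gripper":[16,16,16,16,16]}'
python3 - <<'E'
from h import *
print(ctrl.get_obs()['ee_pos'],ctrl.get_obs()['eef_rot'])
for n in('scene','side'):
    c=grab(n,n+'1'); w=world(c); hsv=cv2.cvtColor(c['pixels'],cv2.COLOR_RGB2HSV)
    m=(cv2.inRange(hsv,(112,120,50),(128,255,255))>0)&(w[...,0]>.3)&(w[...,0]<.62)&(w[...,1]<.3)&(w[...,2]>.058)&(w[...,2]<.085)
    p=w[m]; r=cv2.minAreaRect((p[:,:2]*1000).astype('f4')); print(n,len(p),r,np.median(p,0))
cv2.imwrite('pics/s1.png',cv2.resize(cv2.imread('pics/side1.png'),(800,600)))
E
```

```text
time_s: 3.02
ee_pos: [0.5071, 0.2027, 0.0518]
eef_rot: [-3.14, -0.003, -3.105]
force: [0.5, 0.7, -0.7]
grip_width: 0.06
time_s: 3.43
ee_pos: [0.4957, 0.2958, 0.1467]
eef_rot: [3.138, 0.002, 2.871]
force: [0.4, 1.3, -0.2]
grip_width: 0.07
time_s: 3.85
ee_pos: [0.4357, 0.3163, 0.1472]
eef_rot: [3.138, 0.003, 2.265]
force: [-0.1, 0.4, -0.6]
grip_width: 0.088
[0.43574418 0.31628426 0.14722538] [3.13779461e+00 2.50280318e-03 2.26523331e+00]
scene 541 ((447.3701477050781, 194.90847778320312), (109.68739318847656, 106.51753234863281), 2.8549458980560303) [0.45189868 0.17072296 0.06899941]
side 747 ((443.6505126953125, 216.90072631835938), (104.93694305419922, 70.60891723632812), 2.7603039741516113) [0.44115585 0.22687471 0.07015836]
```

View pics/s1.png

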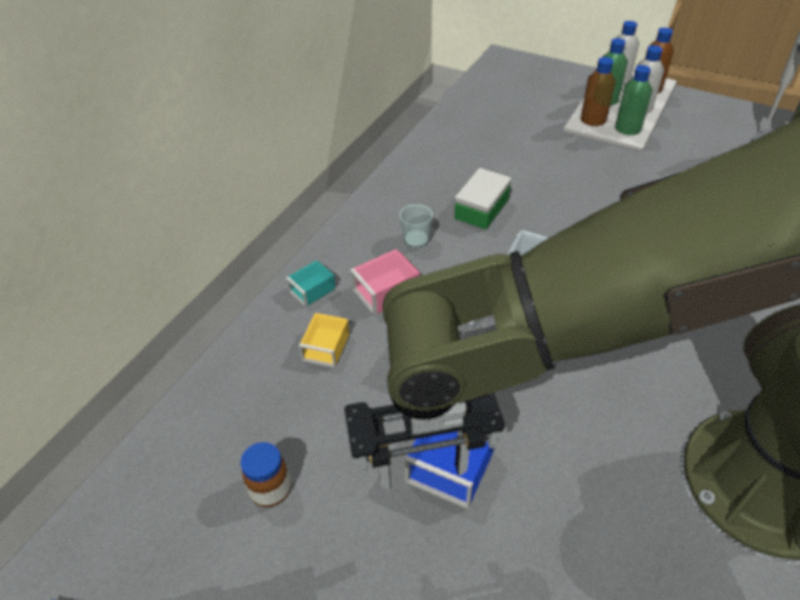

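The side view shows blue at (450,465) on the dock line, centre about (446,198) and 2.8° off. The gripper is just behind and above its mouth. Next: get behind the mouth and push in.

```bash
python3 -m creep '{"translation":[[7,0,0],[7,0,0],[7,0,-20],[7,0,-50],[7,0,-80]],"yaw":[-0.657,-0.657,-0.657,-0.657,-0.657],"gripper":[16,16,16,16,16]}'
python3 -m creep '{"translation":[[0,0,-17],[0,0,-17],[0,-15,-17],[0,-28,-17],[0,-40,-17]],"yaw":[-0.05,-0.05,-0.05,-0.05,-0.05],"gripper":[16,16,16,16,16]}'
python3 -m creep '{"translation":[[0,-6,0],[0,-14,0],[1,-22,0],[1,-30,0],[1,-38,0]],"yaw":[0,0,0,0,0],"gripper":[16,16,16,16,16]}'
```

```text
time_s: 4.37
ee_pos: [0.4437, 0.3162, 0.0667]
eef_rot: [3.136, 0.001, 1.644]
force: [-0.6, 0.5, -0.4]
grip_width: 0.0881
time_s: 4.78
ee_pos: [0.4443, 0.275, 0.0512]
eef_rot: [3.135, 0.001, 1.597]
force: [0.6, -0.2, -0.2]
grip_width: 0.0882
time_s: 5.2
ee_pos: [0.4457, 0.2366, 0.0516]
eef_rot: [3.134, -0.0, 1.597]
force: [0.5, 3.7, 3.0]
grip_width: 0.088
```

```bash
python3 -m creep '{"translation":[[0,-16,0],[0,-32,0],[1,-48,0],[1,-64,0],[2,-80,0]],"yaw":[0.01,0.01,0.01,0.01,0.01],"gripper":[16,16,16,16,16]}'
python3 -m creep '{"translation":[[0,-16,0],[1,-32,0],[2,-48,0],[2,-64,0],[3,-80,0]],"yaw":[0,0,0,0,0],"gripper":[16,16,16,16,16]}'
python3 -m creep '{"translation":[[0,-12,0],[1,-24,0],[1,-36,0],[2,-48,0],[2,-60,0]],"yaw":[0,0,0,0,0],"gripper":[16,16,16,16,16]}'
python3 - <<'E'
from h import *
for n in('scene','side'):
    c=grab(n,n+'2'); w=world(c); hsv=cv2.cvtColor(c['pixels'],cv2.COLOR_RGB2HSV)
    m=(cv2.inRange(hsv,(112,120,50),(128,255,255))>0)&(w[...,0]>.3)&(w[...,0]<.62)&(w[...,1]<.3)&(w[...,2]>.058)&(w[...,2]<.095)
    p=w[m]; r=cv2.minAreaRect((p[:,:2]*1000).astype('f4')); print(n,len(p),r,np.median(p,0))
cv2.imwrite('pics/s2.png',cv2.resize(cv2.imread('pics/scene2.png')[100:310,80:360],(800,600)))
E
```

```text
time_s: 5.62
ee_pos: [0.4475, 0.1557, 0.0517]
eef_rot: [3.134, -0.0, 1.607]
force: [-0.1, 2.8, 1.4]
grip_width: 0.0882
time_s: 6.03
ee_pos: [0.45, 0.0747, 0.0516]
eef_rot: [3.134, -0.0, 1.608]
force: [-0.5, 2.7, 1.6]
grip_width: 0.0885
time_s: 6.45
ee_pos: [0.4517, 0.0139, 0.0516]
eef_rot: [3.135, -0.001, 1.608]
force: [-0.1, 3.0, 0.7]
grip_width: 0.088
scene 758 ((453.5108642578125, -55.97687911987305), (112.27110290527344, 106.64734649658203), 1.5571550130844116) [ 0.47003422 -0.07655243  0.07127219]
side 649 ((451.201904296875, -35.504661560058594), (106.00593566894531, 81.19940948486328), 4.615920543670654) [ 0.45979838 -0.03050964  0.07176886]
```

View pics/s2.png

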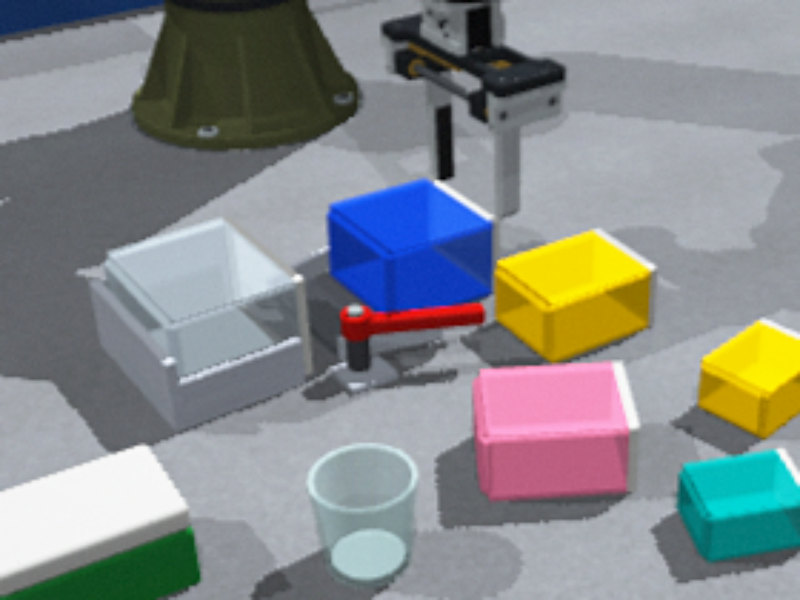

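Blue at (410,245) is on line and entering the ramp. Pushing on to home.

```bash
python3 -m creep '{"translation":[[0,-12,0],[1,-24,0],[2,-36,0],[2,-48,0],[3,-60,0]],"yaw":[0,0,0,0,0],"gripper":[16,16,16,16,16]}'
python3 -m creep '{"translation":[[0,-12,0],[1,-24,0],[2,-36,0],[2,-48,0],[3,-60,0]],"yaw":[0,0,0,0,0],"gripper":[16,16,16,16,16]}'
python3 -m creep '{"translation":[[0,-12,0],[1,-24,0],[1,-36,0],[2,-44,0],[2,-50,0]],"yaw":[0,0,0,0,0],"gripper":[16,16,16,16,16]}'
```

```text
time_s: 6.97
ee_pos: [0.4545, -0.0464, 0.0516]
eef_rot: [3.135, -0.001, 1.607]
force: [0.0, 5.5, 4.0]
grip_width: 0.0883
time_s: 7.38
ee_pos: [0.4573, -0.1068, 0.0515]
eef_rot: [3.135, -0.001, 1.607]
force: [-0.6, 0.9, 0.3]
grip_width: 0.0883
time_s: 7.8
ee_pos: [0.4593, -0.1576, 0.0513]
eef_rot: [3.136, -0.001, 1.606]
force: [0.8, 3.9, 0.4]
grip_width: 0.0883
```

Approaching home. I'll creep on until the force rises.

```bash
python3 -m creep '{"translation":[[0,-3,0],[0,-5,0],[0,-7,0],[0,-9,0],[0,-9,0]],"yaw":[0,0,0,0,0],"gripper":[16,16,16,16,16]}'
python3 -m creep '{"translation":[[0,-1,0],[0,-2,0],[0,-3,0],[0,-3,0],[0,-3,0]],"yaw":[0,0,0,0,0],"gripper":[16,16,16,16,16]}'
```

```text
time_s: 8.22
ee_pos: [0.4593, -0.1667, 0.0513]
eef_rot: [3.136, -0.001, 1.607]
force: [-0.5, 2.4, -0.9]
grip_width: 0.088
time_s: 8.63
ee_pos: [0.4594, -0.1694, 0.0514]
eef_rot: [3.136, -0.002, 1.607]
force: [0.2, 4.6, -0.4]
grip_width: 0.088
```

```bash
python3 -m creep '{"translation":[[0,-2,0],[0,-3,0],[0,-4,0],[0,-4,0],[0,-4,0]],"yaw":[0,0,0,0,0],"gripper":[16,16,16,16,16]}'
python3 -m creep '{"translation":[[0,-1,0],[0,-2,0],[0,-3,0],[0,-3,0],[0,-3,0]],"yaw":[0,0,0,0,0],"gripper":[16,16,16,16,16]}'
```

```text
time_s: 9.05
ee_pos: [0.4593, -0.1701, 0.0511]
eef_rot: [3.136, -0.008, 1.607]
force: [2.6, 29.6, 4.9]
grip_width: 0.088
time_s: 9.47
ee_pos: [0.4592, -0.1699, 0.0509]
eef_rot: [3.137, -0.013, 1.607]
force: [2.3, 29.1, 4.4]
grip_width: 0.0883
```

Blue is home: it stopped hard at 29 N at y=-170, against -169 predicted. Now back off, rise and go over yellow.

```bash
python3 -m creep '{"translation":[[0,15,0],[0,35,20],[0,50,60],[20,70,95],[50,100,95]],"yaw":[0,0,0,0,-0.036],"gripper":[16,16,10,0,0]}' 15
python3 -m creep '{"translation":[[72,97,0],[72,97,0],[72,97,0],[72,97,0],[72,97,0]],"yaw":[0,0,0,0,0],"gripper":[0,0,0,0,0]}'
python3 - <<'E'
from h import *
o=ctrl.get_obs();print(o['ee_pos'],o['eef_rot'],o['grip_width'])
for n in('scene','side'):
    c=grab(n,n+'3'); w=world(c); hsv=cv2.cvtColor(c['pixels'],cv2.COLOR_RGB2HSV)
    m=(cv2.inRange(hsv,(20,150,80),(32,255,255))>0)&(w[...,0]>.5)&(w[...,0]<.66)&(w[...,1]<.15)&(w[...,2]>.048)&(w[...,2]<.07)
    p=w[m]; print(n,'yel',len(p),cv2.minAreaRect((p[:,:2]*1000).astype('f4')) if len(p) else 0)
    m=(cv2.inRange(hsv,(108,90,50),(130,255,255))>0)&(w[...,0]>.3)&(w[...,0]<.62)&(w[...,1]<.0)
    p=w[m]; print(n,'blue',len(p), 'y 98pct',np.percentile(p,[2,98],axis=0))
cv2.imwrite('pics/s3.png',cv2.resize(cv2.imread('pics/scene3.png')[130:310,80:320],(800,600)))
E
```

```text
time_s: 9.88
ee_pos: [0.5087, -0.0734, 0.1521]
eef_rot: [3.128, -0.01, 1.569]
force: [1.0, -1.1, 0.9]
grip_width: 0.0935
time_s: 10.3
ee_pos: [0.5812, 0.0247, 0.1517]
eef_rot: [3.129, -0.01, 1.572]
force: [-0.3, 0.1, -0.7]
grip_width: 0.094
[0.58115702 0.02471302 0.15168171] [ 3.12855054 -0.00988265  1.5718105 ] 0.09401172618829996
scene yel 897 ((580.8251953125, 24.049407958984375), (88.17294311523438, 105.19400787353516), 0.8363403677940369)
scene blue 1915 y 98pct [[ 0.43496392 -0.29581302  0.0399591 ]
 [ 0.52851534 -0.19704275  0.08704466]]
side yel 959 ((578.7185668945312, 29.098188400268555), (97.16886138916016, 83.08972930908203), 89.55610656738281)
side blue 1797 y 98pct [[ 0.40662808 -1.07254407  0.0056618 ]
 [ 0.55398647 -0.17838707  0.17101177]]
```

View pics/s3.png

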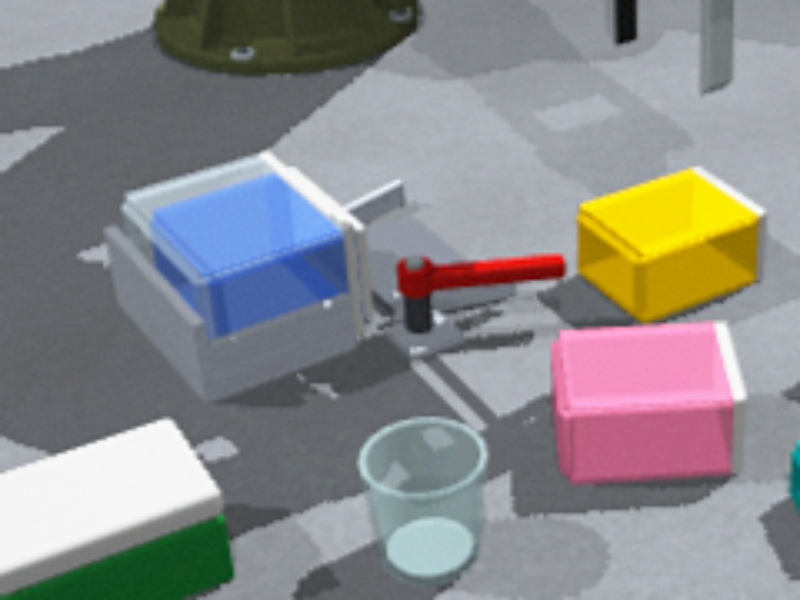

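Blue sits in the clear tub at (255,240) with its rim just out. Yellow is centred at (580,25), right under the gripper, so descend and grip.

```bash
python3 -m creep '{"translation":[[-1,0,-35],[-1,0,-70],[-1,0,-100],[-1,0,-115],[-1,0,-115]],"yaw":[0,0,0,0,0],"gripper":[0,0,0,0,0]}'
python3 -m creep '{"translation":[[0,0,0],[0,0,0],[0,0,0],[0,0,0],[0,0,0]],"yaw":[0,0,0,0,0],"gripper":[60,60,60,60,60]}' 15
python3 -m creep '{"translation":[[0,0,10],[0,0,25],[0,0,40],[0,0,40],[0,0,40]],"yaw":[0,0,0,0,0],"gripper":[60,60,60,60,60]}' 15
```

```text
time_s: 10.82
ee_pos: [0.577, 0.0216, 0.0337]
eef_rot: [3.134, -0.01, 1.567]
force: [-0.3, 0.4, 0.3]
grip_width: 0.0938
time_s: 11.23
ee_pos: [0.5776, 0.0213, 0.035]
eef_rot: [3.132, -0.009, 1.567]
force: [-0.4, -2.4, 6.6]
grip_width: 0.0816
time_s: 11.65
ee_pos: [0.578, 0.0214, 0.0758]
eef_rot: [3.131, -0.009, 1.568]
force: [-0.3, -0.3, -2.1]
grip_width: 0.0818
```

```bash
python3 -m creep '{"translation":[[-30,0,0],[-65,0,0],[-100,0,0],[-122,0,0],[-126,0,0]],"yaw":[0.037,0.037,0.037,0.037,0.037],"gripper":[60,60,60,60,60]}'
python3 -m creep '{"translation":[[1,-10,-8],[2,-25,-18],[3,-45,-28],[3,-65,-30],[3,-80,-30]],"yaw":[0,0,0,0,0],"gripper":[60,60,60,60,60]}'
python3 - <<'E'
from h import *
o=ctrl.get_obs();print(o['ee_pos'],o['eef_rot'],o['grip_width'])
for n in('scene','side'):
    c=grab(n,n+'4'); w=world(c); hsv=cv2.cvtColor(c['pixels'],cv2.COLOR_RGB2HSV)
    m=(cv2.inRange(hsv,(20,150,80),(32,255,255))>0)&(w[...,0]>.38)&(w[...,0]<.54)&(w[...,1]<.15)
    p=w[m]; z=np.percentile(p[:,2],97); p=p[p[:,2]>z-.01]; print(n,'yel',len(p),z,cv2.minAreaRect((p[:,:2]*1000).astype('f4')))
cv2.imwrite('pics/s4.png',cv2.resize(cv2.imread('pics/scene4.png')[130:280,80:280],(800,600)))
E
```

```text
time_s: 12.07
ee_pos: [0.4484, 0.0216, 0.0749]
eef_rot: [3.134, -0.01, 1.605]
force: [0.2, 0.5, -1.8]
grip_width: 0.0817
time_s: 12.48
ee_pos: [0.4514, -0.0602, 0.043]
eef_rot: [3.136, -0.01, 1.605]
force: [0.8, 0.8, -0.8]
grip_width: 0.0819
[ 0.45135689 -0.06021536  0.0430336 ] [ 3.13550691 -0.01003086  1.60450947] 0.08186057499950111
scene yel 602 0.0691426610056655 ((455.4211120605469, -57.04963302612305), (119.12242126464844, 105.830810546875), 4.550699710845947)
side yel 933 0.06831676411034623 ((476.1195983886719, -427.4284362792969), (82.19483184814453, 851.6516723632812), 3.9133012294769287)
```

View pics/s4.png

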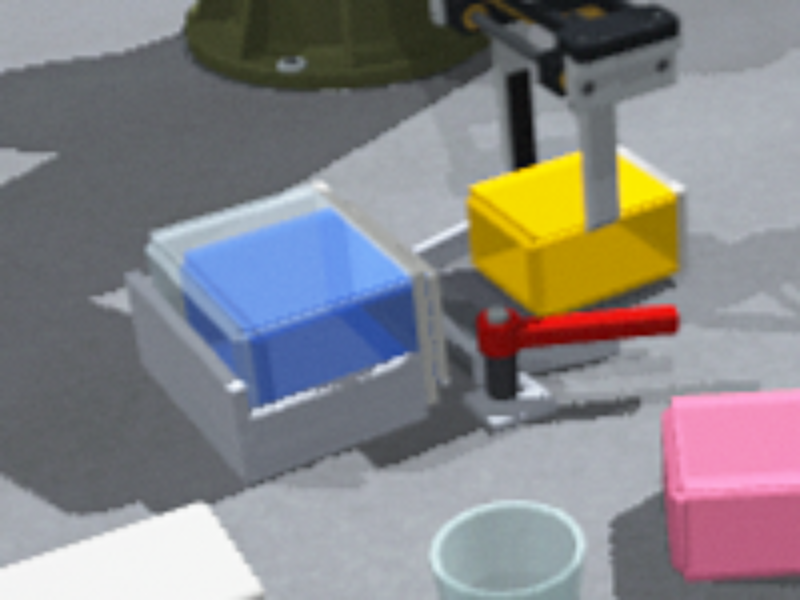

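Yellow at (575,230) is level before the mouth. I'll correct 3-4 mm sideways and 3 mm up, then insert.

```bash
python3 -m creep '{"translation":[[4,-10,3],[4,-20,3],[5,-30,3],[5,-40,3],[6,-50,3]],"yaw":[0,0,0,0,0],"gripper":[60,60,60,60,60]}'
python3 -m creep '{"translation":[[0,-8,0],[0,-16,0],[1,-24,0],[1,-32,0],[1,-38,0]],"yaw":[0,0,0,0,0],"gripper":[60,60,60,60,60]}'
```

```text
time_s: 13.0
ee_pos: [0.4577, -0.1114, 0.0466]
eef_rot: [3.135, -0.01, 1.603]
force: [0.6, 0.0, -1.2]
grip_width: 0.0821
time_s: 13.42
ee_pos: [0.4587, -0.1503, 0.0466]
eef_rot: [3.135, -0.01, 1.603]
force: [-0.2, 0.4, -2.2]
grip_width: 0.0819
```

```bash
python3 -m creep '{"translation":[[0,0,-1],[0,0,-1],[0,0,-1],[0,0,-1],[0,0,10]],"yaw":[0,0,0,0,0],"gripper":[0,0,0,0,0]}'
python3 -m creep '{"translation":[[0,0,30],[0,0,60],[0,10,75],[-1,45,75],[-3,85,75]],"yaw":[0,0,0,0,0],"gripper":[0,0,0,30,65]}'
python3 -m creep '{"translation":[[-1,15,0],[-1,20,0],[-1,20,-30],[-1,20,-60],[-1,20,-80]],"yaw":[0,0,0,0,0],"gripper":[65,65,65,65,65]}'
python3 - <<'E'
from h import *
o=ctrl.get_obs();print(o['ee_pos'],o['eef_rot'],o['grip_width'])
c=grab('scene','scene5')
cv2.imwrite('pics/s5.png',cv2.resize(c['pixels'][130:280,80:280,::-1],(800,600)))
E
```

```text
time_s: 13.83
ee_pos: [0.4578, -0.1496, 0.0555]
eef_rot: [3.137, -0.011, 1.603]
force: [0.0, 1.1, -0.2]
grip_width: 0.0941
time_s: 14.25
ee_pos: [0.4553, -0.0645, 0.1324]
eef_rot: [3.134, -0.01, 1.601]
force: [0.6, -0.3, -0.2]
grip_width: 0.0839
time_s: 14.67
ee_pos: [0.4538, -0.0448, 0.051]
eef_rot: [3.135, -0.01, 1.601]
force: [-0.4, -0.3, -0.2]
grip_width: 0.07
[ 0.4538318  -0.04479548  0.05103019] [ 3.1349214  -0.01003006  1.60093945] 0.07003992393851391
```

View pics/s5.png

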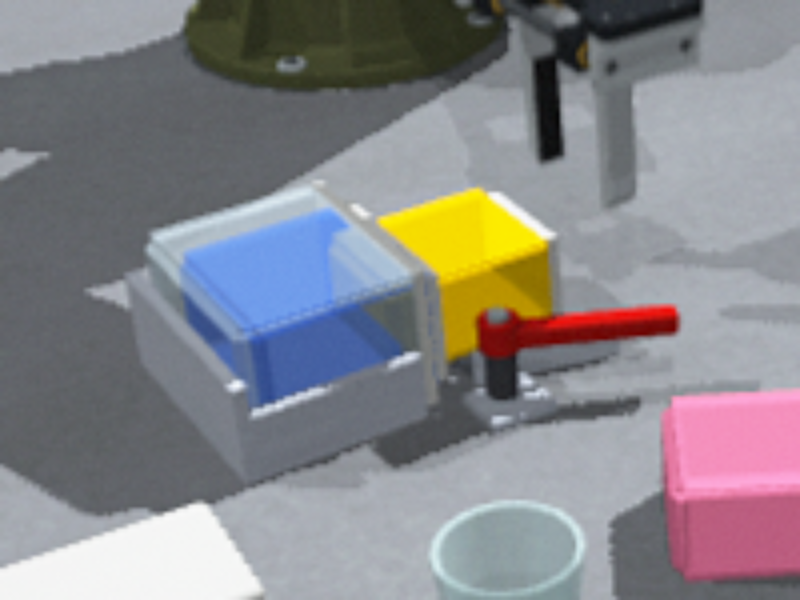

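Yellow is inside blue's mouth, about a third of the way in, at (465,270). Now push its rim home.

```bash
python3 -m creep '{"translation":[[1,-10,0],[1,-22,0],[2,-34,0],[2,-46,0],[3,-58,0]],"yaw":[0,0,0,0,0],"gripper":[65,65,65,65,65]}'
python3 -m creep '{"translation":[[0,-12,0],[1,-24,0],[1,-36,0],[2,-46,0],[2,-54,0]],"yaw":[0,0,0,0,0],"gripper":[65,65,65,65,65]}'
python3 -m creep '{"translation":[[0,-2,0],[0,-4,0],[0,-5,0],[0,-6,0],[0,-6,0]],"yaw":[0,0,0,0,0],"gripper":[65,65,65,65,65]}'
```

```text
time_s: 15.13
ee_pos: [0.4558, -0.1044, 0.0495]
eef_rot: [3.138, -0.01, 1.6]
force: [-0.2, 0.0, 0.3]
grip_width: 0.07
time_s: 15.55
ee_pos: [0.458, -0.1598, 0.0497]
eef_rot: [3.138, -0.01, 1.6]
force: [0.1, -0.1, -0.2]
grip_width: 0.07
time_s: 15.97
ee_pos: [0.458, -0.1654, 0.0497]
eef_rot: [3.138, -0.01, 1.6]
force: [-0.2, 2.4, 1.2]
grip_width: 0.0701
```

```bash
python3 - <<'E'
from h import *
a=grab('scene','scene6')['pixels'][150:280,80:230,::-1]; b=grab('side','side6')['pixels'][140:270,300:450,::-1]
cv2.imwrite('pics/s6.png',np.hstack([cv2.resize(a,(400,347)),cv2.resize(b,(400,347))]))
E
```

```text
(no output)
```

View pics/s6.png

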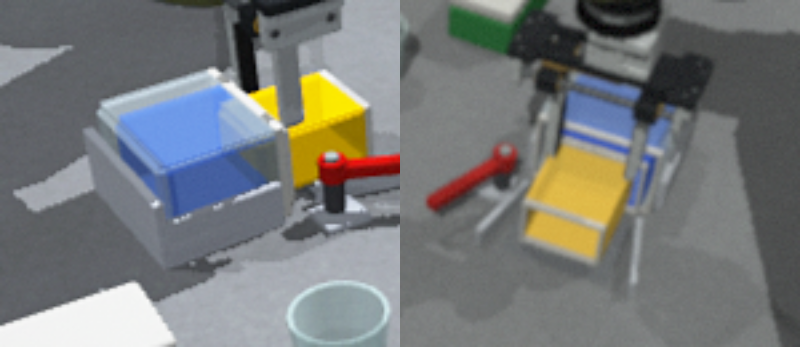

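```bash
python3 - <<'E'
from h import *
for n in('scene5','scene6','side6'):
    c=pickle.load(open(f'pics/{n}.pkl','rb')); w=world(c); hsv=cv2.cvtColor(c['pixels'],cv2.COLOR_RGB2HSV)
    m=(cv2.inRange(hsv,(18,130,80),(34,255,255))>0)&(w[...,0]>.38)&(w[...,0]<.54)&(w[...,1]<.05)&(w[...,1]>-.25)
    p=w[m]*1000; z=np.percentile(p[:,2],95); q=p[p[:,2]>z-10]; print(n,len(p),z,cv2.minAreaRect(q[:,:2].astype('f4')))
    for lo in range(-190,-60,20):
        k=q[(q[:,1]>=lo)&(q[:,1]<lo+20)]
        if len(k)>5: print(lo,len(k),'x',np.percentile(k[:,0],[2,98]).round(),'z',np.median(k[:,2]).round())
    if n!='scene5':
        g=(hsv[...,1]<60)&(w[...,0]>.38)&(w[...,0]<.54)&(w[...,1]<-.10)&(w[...,1]>-.2)&(w[...,2]>.09)&(w[...,2]<.12)
        k=w[g]*1000; print('fingers',len(k)); 
        for s in (k[k[:,0]<458],k[k[:,0]>458]):
            if len(s): print(np.percentile(s,[3,50,97],axis=0).round())
a=pickle.load(open('pics/scene6.pkl','rb'))['pixels'][160:230,140:225,::-1]; b=pickle.load(open('pics/side6.pkl','rb'))['pixels'][160:245,335:410,::-1]
cv2.imwrite('pics/s7.png',np.hstack([cv2.resize(a,(400,400),interpolation=2),cv2.resize(b,(400,400),interpolation=2)]))
E
```

```text
scene5 982 65.9204556760182 ((463.42437744140625, -109.67173767089844), (117.81666564941406, 146.55653381347656), 18.407039642333984)
-170 140 x [419. 502.] z 63.0
-150 167 x [422. 501.] z 63.0
-130 165 x [419. 499.] z 63.0
-110 100 x [418. 501.] z 63.0
-90 17 x [414. 514.] z 183.0
-70 6 x [405. 416.] z 193.0
scene6 867 66.47446719782897 ((463.78277587890625, -148.5027313232422), (105.9936294555664, 101.84695434570312), 2.2199134826660156)
-190 13 x [412. 501.] z 177.0
-170 116 x [421. 502.] z 63.0
-150 88 x [419. 501.] z 63.0
-130 147 x [421. 500.] z 64.0
-110 91 x [419. 500.] z 63.0
fingers 213
[[ 412. -179.   91.]
 [ 421. -172.  105.]
 [ 425. -161.  118.]]
[[ 498. -176.   91.]
 [ 504. -168.  105.]
 [ 507. -158.  119.]]
side6 992 66.69968297089201 ((460.6236572265625, -137.07257080078125), (88.67140197753906, 85.10845184326172), 1.5938618183135986)
-190 43 x [429. 490.] z 64.0
-170 158 x [422. 493.] z 64.0
-150 181 x [418. 498.] z 64.0
-130 178 x [417. 497.] z 64.0
-110 132 x [417. 496.] z 64.0
fingers 94
[[ 409. -167.   91.]
 [ 415. -158.  105.]
 [ 422. -154.  117.]]
[[ 491. -170.   90.]
 [ 496. -155.  102.]
 [ 504. -151.  119.]]
```

View pics/s7.png

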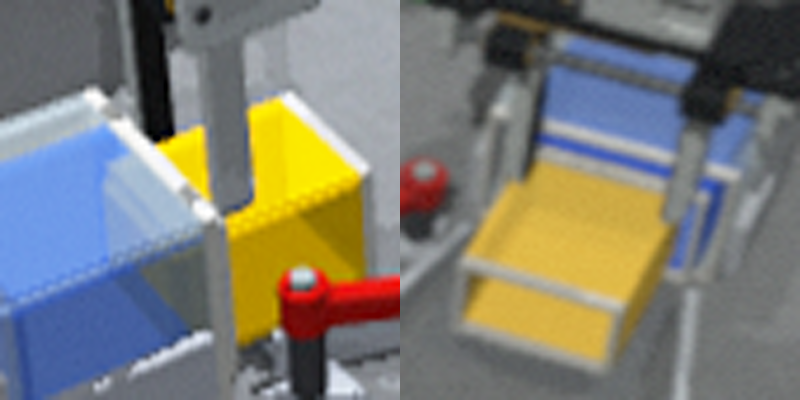

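```bash
python3 - <<'E'
from h import *
for n,ys in(('scene5',(-.075,-.02)),('scene4',(-.085,-.03)),('scene3',(0,.05))):
    c=pickle.load(open(f'pics/{n}.pkl','rb')); w=world(c); hsv=cv2.cvtColor(c['pixels'],cv2.COLOR_RGB2HSV)
    g=(hsv[...,1]<70)&(w[...,0]>.38)&(w[...,0]<.66)&(w[...,1]>ys[0])&(w[...,1]<ys[1])&(w[...,2]>.025)&(w[...,2]<.22)
    k=w[g]*1000; print(n,c['obs']['ee_pos'],len(k))
    for z in range(25,160,8):
        s=k[(k[:,2]>=z)&(k[:,2]<z+8)]
        if len(s): print(z,len(s),np.median(s[s[:,0]<k[:,0].mean()],0).round() if (s[:,0]<k[:,0].mean()).any() else '',np.median(s[s[:,0]>k[:,0].mean()],0).round() if (s[:,0]>k[:,0].mean()).any() else '')
E
```

```text
scene5 [ 0.4538318  -0.04479548  0.05103019] 1503
65 22 [418. -51.  70.] [492. -52.  70.]
73 47 [418. -51.  77.] [499. -49.  78.]
81 52 [417. -52.  84.] [500. -47.  85.]
89 51 [417. -56.  93.] [498. -50.  93.]
97 56 [417. -51. 102.] [499. -48. 101.]
105 57 [416. -51. 109.] [499. -47. 110.]
113 51 [416. -51. 117.] [500. -51. 117.]
121 59 [417. -53. 126.] [500. -50. 125.]
129 50 [417. -52. 133.] [499. -48. 133.]
137 58 [416. -52. 140.] [499. -50. 141.]
145 27 [416. -54. 148.] [500. -44. 146.]
153 14 [413. -57. 156.] 
scene4 [ 0.45135689 -0.06021536  0.0430336 ] 1375
57 11 [407. -70.  64.] [495. -53.  64.]
65 36 [408. -69.  70.] [503. -61.  70.]
73 42 [410. -67.  77.] [503. -63.  78.]
81 50 [409. -68.  84.] [503. -62.  85.]
89 55 [409. -67.  93.] [503. -65.  93.]
97 51 [408. -65. 101.] [503. -61. 101.]
105 51 [409. -67. 110.] [503. -61. 109.]
113 59 [408. -68. 118.] [502. -64. 117.]
121 54 [409. -69. 125.] [503. -64. 126.]
129 58 [408. -68. 132.] [503. -64. 133.]
137 36 [407. -71. 141.] [503. -64. 140.]
145 15 [406. -72. 147.] 
153 46 [407. -62. 157.] [530. -59. 159.]
scene3 [0.58115702 0.02471302 0.15168171] 409
```

The fingers slid over yellow's top. The cloud shows the fingertips about 18 mm *above* the reported TCP z, not 19 mm below it. So the usable height is lower than reported. I'll rise, go back, descend further and check the tip height.

```bash
python3 -m creep '{"translation":[[0,0,15],[0,0,30],[-1,30,30],[-2,70,30],[-4,110,30]],"yaw":[0,0,0,0,0],"gripper":[65,65,65,65,65]}'
python3 -m creep '{"translation":[[0,15,0],[0,18,-20],[0,18,-35],[0,18,-50],[0,18,-55]],"yaw":[0,0,0,0,0],"gripper":[65,65,65,65,65]}'
python3 - <<'E'
from h import *
c=grab('scene','scene8'); w=world(c); hsv=cv2.cvtColor(c['pixels'],cv2.COLOR_RGB2HSV); o=c['obs'];print(o['ee_pos'],o['eef_rot'],o['force'])
e=o['ee_pos']
g=(hsv[...,1]<70)&(abs(w[...,0]-e[0])<.07)&(abs(w[...,1]-e[1])<.03)&(w[...,2]>.012)&(w[...,2]<.12)
k=w[g]*1000
for s in(k[k[:,0]<e[0]*1000],k[k[:,0]>e[0]*1000]): print(len(s),np.percentile(s,[1,50,99],axis=0).round())
print(np.histogram(k[:,2],range(12,125,8)))
m=(cv2.inRange(hsv,(18,130,80),(34,255,255))>0)&(w[...,0]>.38)&(w[...,0]<.54)&(w[...,1]<.0)&(w[...,1]>-.25)&(w[...,2]>.05)&(w[...,2]<.08)
print('yel',cv2.minAreaRect((w[m][:,:2]*1000).astype('f4')))
E
```

```text
time_s: 16.48
ee_pos: [0.4539, -0.0547, 0.0799]
eef_rot: [3.137, -0.01, 1.598]
force: [0.7, 0.1, -0.3]
grip_width: 0.0698
time_s: 16.9
ee_pos: [0.453, -0.0364, 0.0232]
eef_rot: [3.139, -0.01, 1.599]
force: [-0.4, 0.3, -0.8]
grip_width: 0.0697
[ 0.45302041 -0.03641443  0.02322661] [ 3.13890928 -0.00973641  1.59899592] [-0.38843092  0.25219092 -0.79605685]
239 [[405. -51.  42.]
 [416. -43.  80.]
 [421. -30. 119.]]
250 [[488. -48.  42.]
 [499. -41.  83.]
 [503. -28. 118.]]
(array([ 0,  0,  0, 17, 40, 50, 50, 51, 54, 49, 54, 55, 50, 19]), array([ 12,  20,  28,  36,  44,  52,  60,  68,  76,  84,  92, 100, 108,
       116, 124]))
yel ((477.2196350097656, -136.88497924804688), (123.79459381103516, 80.76795196533203), 2.1831295490264893)
```

Confirmed: the tip is at z≈41 with the TCP reading 23. I'll lower 10 mm more and push.

```bash
python3 -m creep '{"translation":[[1,-6,-10],[1,-16,-10],[2,-28,-10],[2,-40,-10],[3,-52,-10]],"yaw":[0.005,0.005,0.005,0.005,0.005],"gripper":[65,65,65,65,65]}'
python3 -m creep '{"translation":[[0,-12,0],[1,-24,0],[1,-36,0],[2,-48,0],[2,-56,0]],"yaw":[0,0,0,0,0],"gripper":[65,65,65,65,65]}'
python3 -m creep '{"translation":[[0,-4,0],[0,-7,0],[0,-9,0],[0,-11,0],[0,-11,0]],"yaw":[0,0,0,0,0],"gripper":[65,65,65,65,65]}'
```

```text
time_s: 17.37
ee_pos: [0.4561, -0.09, 0.0137]
eef_rot: [3.139, -0.01, 1.603]
force: [-0.2, 0.8, -0.0]
grip_width: 0.0698
time_s: 17.78
ee_pos: [0.4583, -0.1475, 0.0138]
eef_rot: [3.138, -0.01, 1.603]
force: [0.2, 1.6, 1.7]
grip_width: 0.0699
time_s: 18.2
ee_pos: [0.4583, -0.1584, 0.0138]
eef_rot: [3.139, -0.01, 1.603]
force: [-0.5, 0.2, 0.7]
grip_width: 0.0704
```

```bash
python3 -m creep '{"translation":[[0,-2,0],[0,-3,0],[0,-5,0],[0,-5,0],[0,-5,0]],"yaw":[0,0,0,0,0],"gripper":[65,65,65,65,65]}'
python3 -m creep '{"translation":[[0,-1,0],[0,-2,0],[0,-3,0],[0,-3,0],[0,-3,0]],"yaw":[0,0,0,0,0],"gripper":[65,65,65,65,65]}'
```

```text
time_s: 18.62
ee_pos: [0.4583, -0.1608, 0.0138]
eef_rot: [3.139, -0.013, 1.604]
force: [0.6, 23.1, 7.3]
grip_width: 0.0699
time_s: 19.03
ee_pos: [0.4582, -0.1607, 0.0138]
eef_rot: [3.14, -0.018, 1.604]
force: [2.2, 28.9, 8.6]
grip_width: 0.0701
```

Yellow is home: a hard stop at 29 N at y=-160.8, against -161 expected. Next is the turnbutton: close the fingers, go round to its outer (+x) side and sweep it shut.

```bash
python3 -m creep '{"translation":[[0,12,0],[0,30,15],[0,40,50],[20,50,75],[55,55,75]],"yaw":[0,0,0,0,0],"gripper":[65,65,150,255,255]}'
python3 -m creep '{"translation":[[40,-3,0],[80,-3,0],[97,6,0],[97,6,0],[97,6,-10]],"yaw":[0,0,0,0,0],"gripper":[255,255,255,255,255]}'
python3 - <<'E'
from h import *
c=grab('scene','scene9'); w=world(c); hsv=cv2.cvtColor(c['pixels'],cv2.COLOR_RGB2HSV); o=c['obs'];print(o['ee_pos'],o['eef_rot'],o['grip_width'])
red=((hsv[...,0]<6)|(hsv[...,0]>172))&(hsv[...,1]>170)&(w[...,2]>.035)&(w[...,2]<.07)&(w[...,0]<.62)&(w[...,1]<-.04)
q=w[red]*1000; print(len(q),cv2.minAreaRect(q[:,:2].astype('f4')))
cv2.imwrite('pics/s9.png',cv2.resize(c['pixels'][130:310,80:320,::-1],(800,600)))
E
```

```text
time_s: 19.45
ee_pos: [0.5146, -0.1052, 0.0942]
eef_rot: [3.134, -0.016, 1.605]
force: [1.0, -1.3, 1.3]
grip_width: 0.0536
time_s: 19.87
ee_pos: [0.6124, -0.099, 0.0848]
eef_rot: [3.132, -0.015, 1.606]
force: [-0.3, 0.1, 1.0]
grip_width: 0.0199
[ 0.61244958 -0.09904265  0.0848323 ] [ 3.13178243 -0.0150488   1.60591658] 0.019864223846280706
347 ((566.0399780273438, -115.88764953613281), (109.00768280029297, 20.976964950561523), 65.1075439453125)
```

View pics/s9.png

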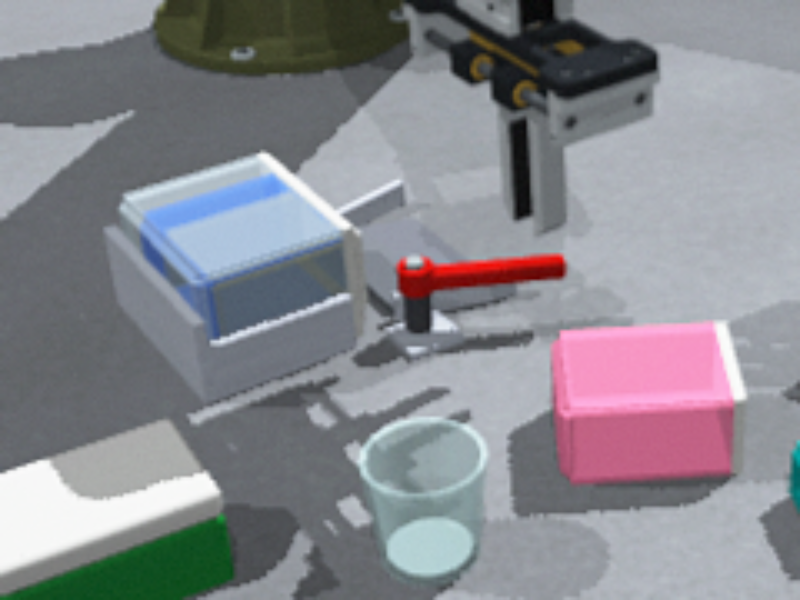

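All three are nested at (250,250), and the bar at (485,270) still points at about 65°. Now descend beside it.

```bash
python3 -m creep '{"translation":[[0,0,-25],[0,0,-50],[0,0,-70],[0,0,-76],[0,0,-76]],"yaw":[0,0,0,0,0],"gripper":[255,255,255,255,255]}'
python3 -m creep '{"translation":[[-10,3,0],[-20,7,0],[-30,12,0],[-40,17,0],[-50,22,0]],"yaw":[0,0,0,0,0],"gripper":[255,255,255,255,255]}'
python3 -m creep '{"translation":[[-10,1,0],[-19,2,0],[-28,2,0],[-38,1,0],[-47,-2,0]],"yaw":[0,0,0,0,0],"gripper":[255,255,255,255,255]}'
```

```text
time_s: 20.33
ee_pos: [0.6089, -0.0993, 0.0042]
eef_rot: [3.139, -0.017, 1.605]
force: [0.1, -0.1, 1.2]
grip_width: 0.0008
time_s: 20.75
ee_pos: [0.5591, -0.0776, 0.0061]
eef_rot: [3.136, -0.016, 1.605]
force: [1.7, -0.6, -0.7]
grip_width: 0.0005
time_s: 21.17
ee_pos: [0.5122, -0.0798, 0.0077]
eef_rot: [3.133, -0.015, 1.605]
force: [1.2, 0.1, -0.5]
grip_width: 0.0004
```

```bash
python3 -m creep '{"translation":[[-8,-5,0],[-16,-10,0],[-24,-17,0],[-31,-26,0],[-36,-36,0]],"yaw":[0,0,0,0,0],"gripper":[255,255,255,255,255]}'
python3 -m creep '{"translation":[[-4,-8,0],[-7,-15,0],[-9,-20,0],[-9,-23,0],[-9,-23,0]],"yaw":[0,0,0,0,0],"gripper":[255,255,255,255,255]}'
python3 -m creep '{"translation":[[0,-1,0],[0,-2,0],[0,-3,0],[0,-4,0],[0,-4,0]],"yaw":[0,0,0,0,0],"gripper":[255,255,255,255,255]}'
```

```text
time_s: 21.58
ee_pos: [0.4754, -0.1167, 0.0078]
eef_rot: [3.133, -0.015, 1.605]
force: [0.8, 0.1, 0.3]
grip_width: 0.0008
time_s: 22.0
ee_pos: [0.4658, -0.1383, 0.0076]
eef_rot: [3.135, -0.019, 1.604]
force: [-1.8, 14.7, 6.4]
grip_width: 0.0005
time_s: 22.42
ee_pos: [0.4657, -0.1389, 0.0075]
eef_rot: [3.136, -0.025, 1.604]
force: [2.1, 33.5, 10.3]
grip_width: 0.0005
```

The button is at its stop. Back off, rise clear and check.

```bash
python3 -m creep '{"translation":[[0,8,0],[0,25,0],[0,45,15],[0,70,50],[0,100,85]],"yaw":[0,0,0,0,0],"gripper":[255,255,255,255,255]}'
python3 -m creep '{"translation":[[0,40,40],[0,80,80],[0,120,90],[0,160,90],[0,180,90]],"yaw":[0,0,0,0,0],"gripper":[255,255,255,255,255]}'
python3 -m creep '{"translation":[[0,0,0],[0,0,0],[0,0,0],[0,0,0],[0,0,0]],"yaw":[0,0,0,0,0],"gripper":[255,255,255,255,255]}'
python3 - <<'E'
from h import *
for n in('scene','side'):
    c=grab(n,n+'10'); w=world(c); hsv=cv2.cvtColor(c['pixels'],cv2.COLOR_RGB2HSV)
    red=((hsv[...,0]<6)|(hsv[...,0]>172))&(hsv[...,1]>150)&(w[...,2]>.035)&(w[...,2]<.07)&(w[...,0]<.62)&(w[...,1]<-.04)&(w[...,1]>-.3)
    q=w[red]*1000; print(n,len(q),cv2.minAreaRect(q[:,:2].astype('f4')))
    t=w[(w[...,0]>.38)&(w[...,0]<.54)&(w[...,1]<-.1)&(w[...,1]>-.33)&(w[...,2]>.079)&(w[...,2]<.095)]*1000
    print('large top',cv2.minAreaRect(t[:,:2].astype('f4')))
a=cv2.imread('pics/scene10.png')[150:270,80:230]; b=cv2.imread('pics/side10.png')[130:250,310:460]
cv2.imwrite('pics/s10.png',np.hstack([cv2.resize(a,(400,320),interpolation=2),cv2.resize(b,(400,320),interpolation=2)]))
E
```

```text
time_s: 22.83
ee_pos: [0.4649, -0.042, 0.0886]
eef_rot: [3.139, -0.025, 1.603]
force: [0.3, -0.6, 1.1]
grip_width: 0.0007
time_s: 23.25
ee_pos: [0.4652, 0.1374, 0.1802]
eef_rot: [3.136, -0.025, 1.603]
force: [0.5, -0.5, 0.0]
grip_width: 0.0006
time_s: 23.67
ee_pos: [0.4653, 0.1361, 0.1799]
eef_rot: [3.137, -0.025, 1.601]
force: [-0.1, 0.3, -0.4]
grip_width: 0.0004
scene 219 ((503.7319030761719, -152.81463623046875), (22.932514190673828, 112.21204376220703), 87.28577423095703)
large top ((462.53961181640625, -243.3977813720703), (135.9788360595703, 111.68273162841797), 1.037474513053894)
side 0 ((0.0, 0.0), (0.0, 0.0), 0.0)
large top ((457.75830078125, -234.87884521484375), (122.21245574951172, 105.78658294677734), 1.8654292821884155)
```

View pics/s10.png

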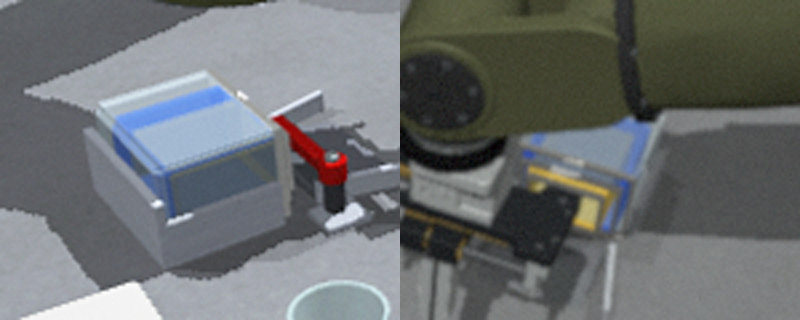

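```bash
python3 - <<'E'
from h import *
c=pickle.load(open('pics/scene10.pkl','rb')); w=world(c); hsv=cv2.cvtColor(c['pixels'],cv2.COLOR_RGB2HSV)
red=((hsv[...,0]<6)|(hsv[...,0]>172))&(hsv[...,1]>150)&(w[...,2]>.044)&(w[...,2]<.056)&(w[...,0]<.525)&(w[...,0]>.4)&(w[...,1]<-.04)&(w[...,1]>-.3)
q=w[red]*1000
for lo in range(440,525,12):
    k=q[(q[:,0]>=lo)&(q[:,0]<lo+12)]
    if len(k): print(lo,len(k),np.median(k,0).round(1))
vx,vy=cv2.fitLine(q[:,:2].astype('f4'),cv2.DIST_HUBER,0,.01,.01).ravel()[:2]; print('angle deg vs dock y',np.degrees(np.arctan2(vy,vx)))
ctrl.hand_in()
E
```

```text
440 2 [ 447.7 -155.    48.7]
452 10 [ 456.7 -156.7   50.3]
464 9 [ 468.5 -155.9   50.1]
476 14 [ 481.  -156.8   50.5]
488 20 [ 493.  -160.3   49.8]
500 22 [ 504.6 -157.9   50.2]
512 24 [ 519.5 -159.4   50.1]
524 1 [ 524.1 -161.1   44.5]
angle deg vs dock y -2.460162
the job is handed in; nothing more can be done
```

The nest is in the dock, the turnbutton is shut, and I handed the job in at about 24 s of the 72 s. No verdict was reported, and the button's camera angle is the weakest check.

- **Blue tub:** I pushed it sideways onto the dock line, then base-first into the large tub. It stopped hard at 29 N, within 1 mm of the calculated home position.
- **Yellow tub:** I gripped it, carried it to the dock and slid it base-first into blue. My first push missed, because the fingertips stood about 18 mm above the reported tool point instead of 19 mm below it. I pushed again about 36 mm lower, and it stopped hard at 29 N, also within 1 mm of home.
- **Turnbutton:** I swept it shut with closed fingers to a firm stop at 33 N, about 1 mm (0.01 rad) from where I calculated it should close. A noisy line fit on the final scene image disagreed, putting it 0.08 rad from shut. That is still inside the 0.12 rad limit.
- **Final pictures:** Blue and yellow are nested in the large tub with the bar across the mouths, and the arm is clear of everything. The large tub's top reads within about 5 mm of where it started. In the side view the arm partly hides the dock, so the button could not be measured there.
- **Beaker, tip box and amber jar:** I never worked close to them, but I did not measure their positions again at the end.

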